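# Prove a lap arbor's taper: seat it, then break it loose with the ejector wedge

### The job

Before a grinding session, check that the lap arbor with the tapered shank seats and releases. Slide it forward from under the rack's lip, lift it out and, with a twisting push, seat it fully home in the spindle (flange flat on the spindle face), then let it go. Then, without touching the arbor, drive the ejector wedge in by its tail plate, to the end of its travel, so that it breaks the taper loose, and leave the arbor standing loose and upright in the spindle on the wedge, with the other things on the bench undisturbed.

Things in the scene. Friction and masses are not known exactly. Their poses are not given: they have to be found in the camera images.
- arbor: Loose steel arbor, 0.36 to 0.56 kg, upright in one of the rack's two forks. Origin: centre of the flange's underside; z up its axis. Above it the flange, 64 mm diameter, 8 thick (z 0 to 8 mm), then a plain round grip, 30 mm diameter (z 8 to 68), slimmer and taller than the other arbor's. Below it a taper, 40 mm diameter at z = 0, 24 mm at z = -56, ending in a flat tang.
- tang_end (a point): End of the arbor's flat tang, on its axis at z = -80 mm; axes as the arbor's. The tang is 22 mm wide along the arbor's y, 6 mm thick along its x, and ends in a round 7 mm nose that stands 4 mm proud on the axis.
- plain_arbor: Bystander in the other fork: arbor with a straight 22 mm shank 60 mm long, no tang, a 64 mm flange and a short neck and a squat head 48 mm in diameter, 22 high, its top at z = 46 mm. Origin: centre of its flange's underside. Leave it alone.
- rack: Fixed aluminium rack, 120 x 270 mm, 120 high; origin under its middle, on the bench; z up, open front to its own -x. Two forks, at its x = 0, y = +60 and -60 mm: slots 46 mm wide, open to -x, in a shelf with its top at z = 100 mm, front edge at x = -30. The arbors' flanges lie on this shelf.
- rack_lip (a point): Middle of the lip's front edge, on its underside: rack x = +19, y = 0, z = 112.5 mm. The lip, 8 mm thick, covers all the rack behind this edge and so the rear of both flanges: an arbor must be slid at least 16 mm (25 to 40 is good) to the rack's -x before it can be lifted.
- spindle: Fixed spindle head: grey block 90 x 90 mm, 130 high, on a 300 x 110 mm base; origin on the bench under the spindle axis; z up; the wedge slides along its x. Its bore fits the arbor's taper with about 0.6 mm clearance, but two sprung jaws at its +x and -x sides grip the taper over the last 4.5 mm: going home takes 10 to 24 N, then the taper stays locked.
- spindle_face (a point): Centre of the spindle's 48 mm mouth, in the plane of its flat steel face, 130 mm above the bench; axes parallel to the spindle's. Home: the flange lies flat on the face, the arbor's origin at this point.
- collar_top (a point): On the spindle axis 72 mm above the bench: top of the fixed drive collar, 8 mm thick, deep in the bore. The tang must pass its slot, 9 mm wide, 28 long, along the spindle's y but turned by an unknown angle up to 0.95 rad either way; it passes within about 0.15 rad (or half a turn on). Beside the slot the tang rests on the collar, the flange about 18 mm above the face.
- wedge (a joint): Travel in m of the captive ejector wedge: 0 drawn back, 0.065 at its end, growing along the spindle's +x. Friction 2 N; stays where left. Its top, 20 mm wide, rises 0.16 mm per mm; with the arbor home it meets the tang's nose at about 0.02, takes 10 to 25 N to break it loose, and at the end has lifted it about 6 mm.
- wedge_tail (a point): Middle of the top edge of the back face (spindle's -x side) of the wedge's upright tail plate: 44 mm wide, 12 thick, from 26 to 100 mm above the bench, 187 mm from the spindle axis when the wedge is drawn back. Moves with the wedge. Push on this back face, towards the spindle.
- lap: Bystander: loose flat aluminium lap disc, 120 mm in diameter, 10 thick, lying beyond the work; origin under its centre.
- dish: Bystander: small white bowl, 90 mm in diameter, 25 high, beyond the rack; origin under its centre.
There are look-alikes about, which are no part of the job. Leave any brown, purple or yellow look-alike of the arbor alone.

How it is judged:
By the outcome, as a careful person would: the job done as asked, in the order asked, and still so for the second after the job is handed in, with the robot touching nothing.
It also fails if it takes over 61 s, if anything falls off the work surface, if the arm or the gripper's body presses on something with over 40 N, if the wrist force passes 120 N, or if a joint passes its speed limit or range.

### The arm

A 6-joint arm with a two-finger parallel gripper is mounted at the origin on the work surface. World frame = base frame: x ahead of the robot, y to its left, z up, the work surface at z = 0. Lengths are in m, angles in rad, forces in N, time in s.
With the tool pointing down it reaches from about 0.35 to 0.95 m from the base axis. Payload 17.4 kg.
Tool frame: the origin (TCP) lies on the centre line of the jaws, within the pads' length; the fingertips stand 25 mm ahead of it and the grasp point (between the pads) lies 6 mm ahead of it; z points along the fingers, y is the line along which they close (so a half turn about z gives the same grasp; the last joint's range is limited). The gripper opens to 93 mm and grips with 3 to 60 N. Pads are 15 mm wide; open, the fingers measure 128 mm over their backs; the gripper's body (75 mm by 188 mm) begins 65 mm behind the grasp point.
Start: joints at [-1.151, 0.116, 1.442, -0, 1.584, -0.038], TCP at [0.298, -0.606, 0.244] pointing down, gripper open.
Joint ranges: [-2.83, 2.83], [-0.83, 2.19], [0.07, 2.5], [-1.14, 4.28], [0.01, 3], [-2.97, 2.97]. Speed limits (rad/s): [1.89, 1.89, 2.22, 3.14, 3.14, 3.14].

### API

Orientations are given as a unit quaternion [w, x, y, z].
In Python, from bench import arm, move_gripper, kin, monitor, cams, sign_off gives the robot as it stands. Calls block until the motion is done:
- arm.move_pose(position, orientation): joint-space move of the TCP to a pose.
- arm.move_straight(position, orientation=None, velocity=0.15): straight line of the TCP; orientation=None keeps the orientation; velocity is the mean speed in m/s.
- arm.move_j(angles): joint-space move.
- move_gripper(opening, grip_force=None): opening from 0.0 (shut) to 1.0 (fully open); grip_force is the grip in N (None keeps the last); returns when the fingers have stopped.
- arm.sleep(seconds).
- kin.ik(position, orientation): joint angles nearest the present ones, or None.
- monitor.state(): the state.
- cams.grab_frame(name): name is "scene" or "top" or "wrist"; returns (picture, depth): 400x640x3 uint8, red, green, blue; 400x640 float32, m along the optical axis (not along the pixel's ray), 0 where there is no reading.
- cams.get_calibration(name): a dict with "vertical_fov" (degrees; the focal length in pixels is half the picture's height over the tangent of half this angle, whatever the lens; pixels are square), "cx", "cy" (the principal point, pixels), "cam_to_world" (4x4, takes a point from camera to world coordinates). Camera axes: x right, y down, z forward; pixel columns grow to the right and rows downward; lengths in m; the calibration is good to about 2 mm. A picture is of the moment at which its call begins: read the wrist's pose just before it. get_calibration takes no time and is no camera call; for the wrist camera it gives the pose at the moment of the call.
A pose or a line that the arm cannot do raises arm.MotionError and nothing moves.
- sign_off(): hands the job in; it is judged then, once.
The state is a dict: "time_s": time; "q": joint angles; "joint_vel": joint speeds; "joint_efforts": joint torques, N m; "position": TCP position; "eef_rot": TCP orientation; "wrist_force": force on the tool from outside, world axes, zero at the start; "ft_torque": the same for the moment, N m; "grip_width": opening from 0.0 (shut) to 1.0 (fully open); "grasp_force": force on a finger pad.
Only numpy, scipy, OpenCV 4.12 (cv2) and the standard library are available. Lean on these libraries where they do the work, as an engineer would, in place of code of your own. Each camera call takes 0.05 s, during which the arm holds its last target. There are 200 camera calls.

## Working session

There is one attempt and no reset: what is moved stays moved. The work goes in short steps, each a Python script; the robot and the scene stay as the last script left them, time stands still between calls to the robot, and variables do not carry over. Pictures are saved under pics/ and viewed, at most 10 in all, crops included, and the job is handed in when it is done.

```bash
ls; mkdir -p pics
python3 - <<'E'
from bench import arm, move_gripper, kin, monitor, cams
import cv2,numpy as np
for n in("scene","top"):
    p,d=cams.grab_frame(n); np.savez(f"{n}.npz",p=p,d=d,**{k:v for k,v in cams.get_calibration(n).items()})
    cv2.imwrite(f"pics/{n}.png",p[:,:,::-1]); print(n,cams.get_calibration(n))
s=monitor.state();print(s["time_s"],s["position"],s["eef_rot"],s["wrist_force"])
E
```

```text
pics
scene {'vertical_fov': 54.768576576777164, 'cx': 318.5035123362909, 'cy': 197.6152256451415, 'cam_to_world': array([[-0.48611428,  0.51531762, -0.7057908 ,  1.0943534 ],
       [ 0.87360428,  0.30739536, -0.37725807,  0.41126138],
       [ 0.02254908, -0.7999724 , -0.59961296,  0.56392988],
       [ 0.        ,  0.        ,  0.        ,  1.        ]])}
top {'vertical_fov': 53.52315789835742, 'cx': 322.0567119274999, 'cy': 199.218705680879, 'cam_to_world': array([[ 0.02818658, -0.99821947,  0.05256811,  0.53169551],
       [-0.99957941, -0.02778806,  0.00829653,  0.09109141],
       [-0.006821  , -0.05277985, -0.99858288,  0.86893801],
       [ 0.        ,  0.        ,  0.        ,  1.        ]])}
0.1 [ 0.29825406 -0.6053698   0.24301349] [-4.90741025e-04  9.73918119e-01  2.26899205e-01 -8.13853513e-05] [ 0.06580771 -0.12521048 -0.37330505]
```

View pics/scene.png

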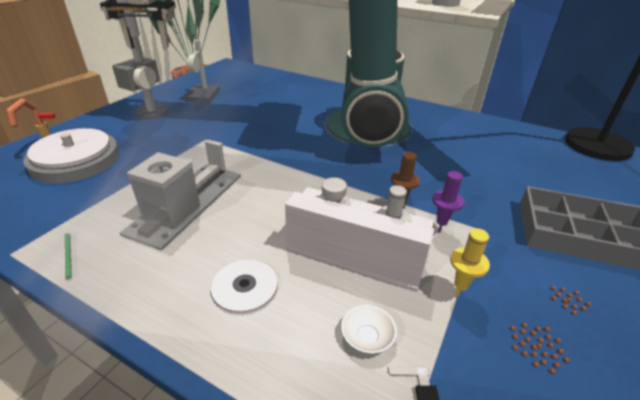

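View pics/top.png

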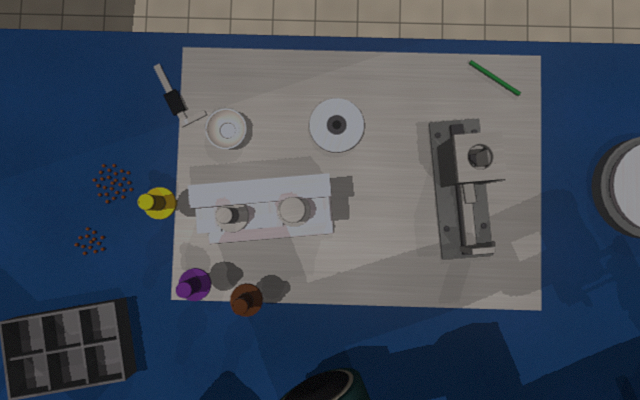

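Scene: the rack is at left in the top view. The slim arbor's grip is at about (230,212) and the plain arbor at (292,208). The spindle mouth is at about (481,155) and the wedge tail at about (478,250), on the robot side. The brown, purple and yellow look-alikes stand free.

```bash
cat > h.py <<'E'
import numpy as np, cv2
def cloud(d,c):
    f=200/np.tan(np.radians(float(c["vertical_fov"]))/2); v,u=np.mgrid[:400,:640]
    P=np.stack([(u-c["cx"])/f*d,(v-c["cy"])/f*d,d],-1); T=np.asarray(c["cam_to_world"])
    return P@T[:3,:3].T+T[:3,3]
def load(n):
    z=np.load(n+".npz"); return z["p"],z["d"],z
def big(p,x0,y0,w,h,k,fn):
    cv2.imwrite(fn,cv2.resize(p[y0:y0+h,x0:x0+w,::-1],None,fx=k,fy=k,interpolation=cv2.INTER_CUBIC))
E
python3 - <<'E'
from h import *
p,d,c=load("top"); W=cloud(d,c)
def box(u0,u1,v0,v1,z0,z1,name):
    w=W[v0:v1,u0:u1].reshape(-1,3); w=w[(w[:,2]>z0)&(w[:,2]<z1)]
    if len(w)<5: print(name,len(w));return
    r=cv2.minAreaRect((w[:,:2]*1000).astype(np.float32)); print(name,len(w),"mean",w.mean(0).round(4),"zmed",np.median(w[:,2]).round(4),"rect",np.round(r[0],1),np.round(r[1],1),round(r[2],2))
box(180,270,170,240,.155,.2,"arbor grip top")
box(260,330,170,240,.138,.16,"plain head")
box(170,340,165,245,.113,.128,"rack lip")
box(170,340,165,250,.09,.106,"rack shelf")
box(440,520,120,190,.122,.14,"spindle face")
box(440,520,225,265,.088,.11,"tail top")
box(420,520,110,265,.01,.03,"base")
for v in range(140,172,4): print(W[v,464:500:4,2].round(3))
big(p,425,115,90,150,4,"pics/a.png")
E
```

```text
arbor grip top 245 mean [0.5356 0.2685 0.1669] zmed 0.1674 rect [535.8 269.3] [29.6 28.7] 38.98
plain head 535 mean [0.5494 0.1506 0.1455] zmed 0.1456 rect [549.6 150.7] [45.9 45.9] 2.04
rack lip 3311 mean [0.5837 0.2174 0.1202] zmed 0.1202 rect [567.  214.7] [ 79.1 270.2] 6.49
rack shelf 1997 mean [0.5374 0.212  0.0999] zmed 0.0998 rect [537.7 238.8] [ 70.4 315.4] 1.52
spindle face 1894 mean [ 0.6587 -0.1961  0.1293] zmed 0.1294 rect [ 659.  -196.9] [90.4 91.6] 6.56
tail top 161 mean [ 0.4823 -0.2141  0.0983] zmed 0.0986 rect [ 482.1 -215.3] [12.1 44.1] 5.8
base 1825 mean [ 0.599  -0.1932  0.0143] zmed 0.0115 rect [ 609.2 -201.3] [298.5 108.9] 6.33
[0.13  0.129 0.13  0.128 0.13  0.129 0.128 0.131 0.127]
[0.128 0.13  0.128 0.129 0.127 0.131 0.129 0.13  0.129]
[0.13  0.131 0.116 0.114 0.114 0.059 0.125 0.129 0.129]
[0.13  0.131 0.095 0.094 0.09  0.106 0.117 0.13  0.128]
[0.13  0.072 0.071 0.072 0.092 0.102 0.117 0.124 0.128]
[0.13  0.132 0.069 0.072 0.09  0.105 0.115 0.125 0.129]
[0.132 0.131 0.011 0.069 0.087 0.101 0.118 0.13  0.127]
[0.128 0.13  0.131 0.113 0.114 0.114 0.129 0.128 0.13 ]
```

View pics/a.png

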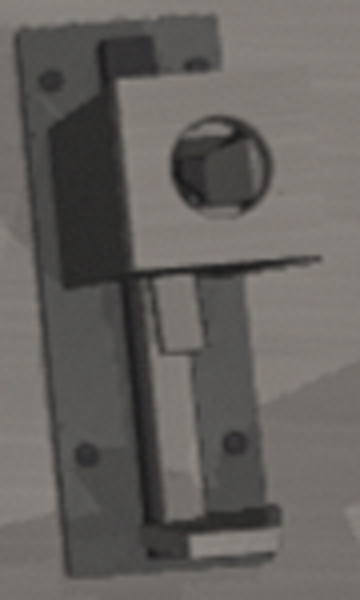

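The mouth is at about (221,168) in the 4x crop, with the collar dimly visible inside. The tail top is at about (235,543). The depth sizes all match: rack 270 mm, base 300x110, face 0.130, grip top 0.168. Next I'll put the wrist camera over the bore.

```bash
cat >> h.py <<'E'
from scipy.spatial.transform import Rotation as R
def down(yaw):  # tool z down, tool y at angle yaw+90deg..: x axis along yaw
    q=(R.from_euler("z",yaw)*R.from_quat([1,0,0,0])).as_quat(); return [q[3],q[0],q[1],q[2]]
def pose(p,quat):
    T=np.eye(4);T[:3,:3]=R.from_quat([quat[1],quat[2],quat[3],quat[0]]).as_matrix();T[:3,3]=p;return T
def snap(n,fn):
    from bench import cams
    c=cams.get_calibration(n); p,d=cams.grab_frame(n); np.savez(fn+".npz",p=p,d=d,**c); return p,d,c
E
python3 - <<'E'
from h import *
from bench import *
from bench import arm,monitor,cams,kin
s=monitor.state(); T=pose(s["position"],s["eef_rot"]); C=cams.get_calibration("wrist")["cam_to_world"]
X=np.linalg.inv(T)@C; print(X.round(3)); np.save("X.npy",X); print(T.round(3))
# candidate: for yaws, put cam axis through bore
b=np.array([.659,-.197,.13])
for yaw in np.radians([-170,-120,-90,-60,-30,0,30,60,90,120,180]):
    q=down(yaw); Rm=pose([0,0,0],q)[:3,:3]; co=Rm@X[:3,3]; cz=Rm@X[:3,2]
    p=b-cz*.2-co; j=kin.ik(p,q); print(round(np.degrees(yaw)),p.round(3),None if j is None else np.round(j,2))
E
```

```text
[[ 0.    -0.968 -0.25   0.069]
 [ 1.     0.     0.    -0.   ]
 [-0.    -0.25   0.968 -0.141]
 [ 0.     0.     0.     1.   ]]
[[ 0.897  0.442 -0.     0.298]
 [ 0.442 -0.897  0.001 -0.605]
 [ 0.    -0.001 -1.     0.243]
 [ 0.     0.     0.     1.   ]]
-170 [ 0.677 -0.194  0.182] [-0.31  0.2   1.45 -0.    1.49 -2.06]
-120 [ 0.668 -0.181  0.182] [-0.3   0.17  1.48 -0.    1.49 -2.92]
-90 [ 0.659 -0.178  0.182] [-0.3   0.15  1.5  -0.    1.49  2.84]
-60 [ 0.65  -0.181  0.182] [-0.31  0.14  1.52 -0.    1.49  2.31]
-30 [ 0.643 -0.188  0.182] [-0.32  0.13  1.53 -0.    1.49  1.77]
0 [ 0.64  -0.197  0.182] [-0.34  0.13  1.53 -0.    1.49  1.23]
30 [ 0.643 -0.206  0.182] [-0.35  0.14  1.52 -0.    1.49  0.7 ]
60 [ 0.65  -0.213  0.182] [-0.35  0.16  1.5  -0.    1.49  0.17]
90 [ 0.659 -0.216  0.182] [-0.35  0.18  1.47 -0.    1.49 -0.35]
120 [ 0.668 -0.213  0.182] [-0.34  0.19  1.45 -0.    1.49 -0.87]
180 [ 0.678 -0.197  0.182] [-0.32  0.2   1.44 -0.    1.5  -1.89]
```

Run:
```python
from h import *
from bench import arm,monitor,cams,kin
X=np.load("X.npy"); b=np.array([.659,-.197,.13])
best=None
for yaw in np.radians(np.arange(0,181,15)):
    z=X[:3,2]; a=np.arctan2(z[0],z[2])
    Rm=R.from_euler("z",yaw)*R.from_quat([1,0,0,0])*R.from_euler("y",-a)
    M=Rm.as_matrix()
    q=Rm.as_quat(); q=[q[3],q[0],q[1],q[2]]
    p=b+[0,0,.26]-M@X[:3,3]
    j=kin.ik(p,q)
    if j is None: continue
    dj=np.abs(np.array(j)-monitor.state()["q"]).max()
    if best is None or dj<best[0]: best=(dj,yaw,p,q,M@z)
print(best)
arm.move_pose(best[2],best[3])
p,d,c=snap("wrist","w1"); print(c["vertical_fov"],monitor.state()["time_s"])
W=cloud(d,c)
m=(W[...,2]>.122)&(W[...,2]<.137); n=W[m]
r=cv2.minAreaRect((n[:,:2]*1000).astype(np.float32)); print("face",np.median(n[:,2]),r)
big(p,0,0,640,400,1,"pics/w1.png")
```

```text
(np.float64(0.6765061014503315), np.float64(1.0471975511965976), array([ 0.64353035, -0.22392229,  0.23610562]), [np.float64(-0.06297024252942172), np.float64(0.8591299352643682), np.float64(0.49601889939374866), np.float64(0.10906765942589298)], array([ 1.82330619e-04, -1.05268632e-04, -9.99999978e-01]))
71.62605007871154 2.0167
face 0.13020637896675927 ((657.5681762695312, -196.83836364746094), (90.33544921875, 90.13777160644531), 6.305283546447754)
```

View pics/w1.png

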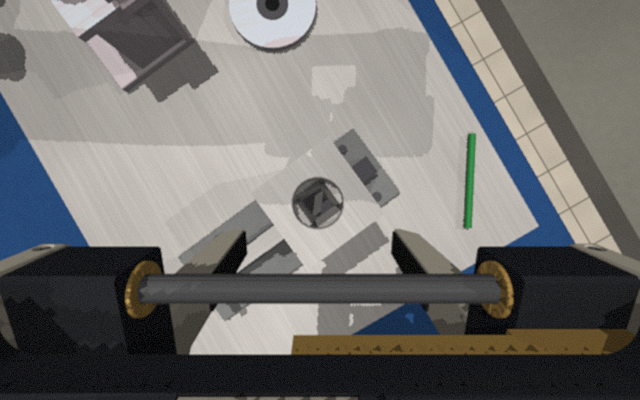

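The bore is at about (318,202) with the collar slot visible inside it. I'll get the mouth circle and slot angle from the depth.

Run:
```python
from h import *
p,d,c=load("w1"); W=cloud(d,c)
b=np.array([.6576,-.1968]); Q=W[...,:2]-b; rr=np.hypot(Q[...,0],Q[...,1])
hole=(W[...,2]<.125)&(rr<.03)&(d>0); h=W[hole]; 
cs,_=cv2.findContours(hole.astype(np.uint8),0,1); k=max(cs,key=len)[:,0]; 
# mouth edge: pixel rays intersected with face plane z=.13
f=200/np.tan(np.radians(float(c["vertical_fov"]))/2);T=c["cam_to_world"]
ray=np.c_[(k[:,0]-c["cx"])/f,(k[:,1]-c["cy"])/f,np.ones(len(k))]@T[:3,:3].T; t=(.13-T[2,3])/ray[:,2]; P=T[:3,3]+ray*t[:,None]
print("mouth",cv2.minEnclosingCircle((P[:,:2]*1000).astype(np.float32)))
yaw=np.radians(6.3)
for lo,hi in((.0,.055),(.055,.066),(.067,.078)):
    m=hole&(W[...,2]>lo)&(W[...,2]<hi)
    a=W[m][:,:2]*1000; print(lo,len(a))
    if len(a)>5: print(cv2.minAreaRect(a.astype(np.float32)), "pca",np.degrees(np.arctan2(*np.linalg.svd(a-a.mean(0))[2][0][::-1])))
v,u=np.where(hole); 
for y in range(v.min(),v.max()+1,2): print(y,(W[y,u.min():u.max()+1:2,2]*1000).round().astype(int))
x=p[v.min()-5:v.max()+6,u.min()-5:u.max()+6]
x=cv2.convertScaleAbs(x,alpha=2); big(x,0,0,x.shape[1],x.shape[0],8,"pics/w2.png")
print(u.min()-5,v.min()-5)
```

```text
mouth ((657.5396118164062, -196.83505249023438), 23.549219131469727)
0.0 203
((657.8878784179688, -197.59255981445312), (31.191471099853516, 53.76032638549805), 26.673768997192383) pca -125.25367571305715
0.055 0
0.067 381
((657.5596313476562, -196.4185028076172), (38.46051025390625, 42.940208435058594), 1.201692819595337) pca -51.684031957153735
178 [130 131 131 131 130 130 130 130 130 130 125 120 119 121 122 129 129 131
 129 130 131 130 129 130 129]
180 [129 130 130 131 130 130 128 123 116 118 118 118 113  73  10  10   9 120
 129 130 130 131 129 130 130]
182 [130 130 130 130 131 124 118 117 117 118 116 112 105  72  72  74 116 116
 114 123 130 129 131 131 130]
184 [130 131 130 130 122 118 117 117 117 115 109 104  97  91  72 106 115 116
 114 115 114 130 130 131 130]
186 [130 129 131 122 118 118 119 117 111 108 102  95  86  82  90  98 107 115
 114 114 114 114 129 130 130]
188 [130 131 123 118 117 119 118 112 105 100  92  87  80  72  82  93 101 110
 114 113 116 114 119 131 132]
190 [130 129 119 118 118 115 110 105  96  91  84  76  10  25  67  86  97 103
 112 114 116 390 114 127 128]
19
[... 1231 characters left out ...]
  10  73  82  89  96
 103 110 115 117 118 122 130]
216 [131 130 115 114 115 115 116 109 102  93  84  72  72  78  85  93  98 103
 110 117 118 118 117 130 129]
218 [129 130 128 114 115 115 114 115 108  99  90  72  81  89  93 101 106 112
 118 118 117 118 125 131 129]
220 [130 130 131 129 114 114 115 114 115 105  96  83  91  96 104 109 116 117
 117 117 118 125 130 129 131]
222 [130 130 130 130 127 113 114 115 116 111  72  73 100 105 112 118 117 117
 118 118 126 131 130 129 130]
224 [129 132 130 130 129 130 124 114 115  71  73  71 108 114 118 117 119 118
 120 130 129 130 130 131 130]
226 [131 390 130 130 131 132 130 129 126  10  10  10 115 118 117 118 123 129
 130 131 130 130 130 130 130]
288 173
```

View pics/w2.png

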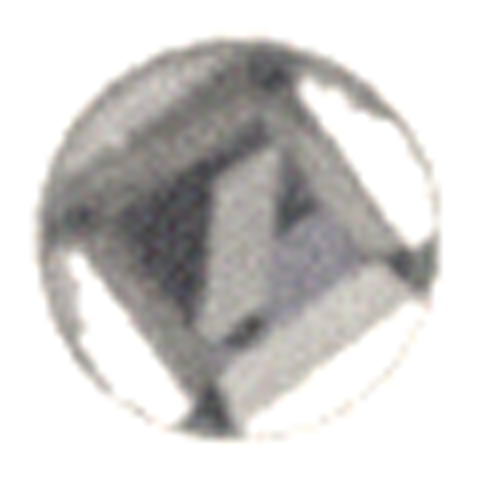

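The mouth centre agrees with the block centre. The slot runs from about (265,130) to (215,335) in the crop. I'll fit the slot angle, then grasp the arbor, slide it out and lift it into the scene camera's view.

Run:
```python
from h import *
p,d,c=load("w1"); W=cloud(d,c); T=c["cam_to_world"]; b=np.array([.65754,-.19684])
v,u=np.mgrid[:400,:640]; f=200/np.tan(np.radians(float(c["vertical_fov"]))/2)
ray=np.stack([(u-c["cx"])/f,(v-c["cy"])/f,np.ones_like(u)],-1)@T[:3,:3].T
P=T[:3,3]+ray*((.072-T[2,3])/ray[...,2])[...,None]
m=((W[...,2]<.066)&(d>0)&(np.hypot(P[...,0]-b[0],P[...,1]-b[1])<.0155)).astype(np.uint8)
n,l,s,_=cv2.connectedComponentsWithStats(m); k=1+np.argmax(s[1:,4]); a=P[l==k][:,:2]*1000
r=cv2.minAreaRect(a.astype(np.float32)); e=np.linalg.svd(a-a.mean(0))[2][0]
print(len(a),a.mean(0)-b*1000,r,"long axis deg",np.degrees(np.arctan2(e[1],e[0]))%180)
# arbor plan
from bench import arm,kin,monitor
ry=np.radians(6.5); 
for yaw in (ry,ry+np.pi): 
  for q0 in ([.536,.269,.136],): print(kin.ik(q0,down(yaw)))
# refine grip top circle
p,d,c=load("top"); W=cloud(d,c); w=W[170:240,180:270].reshape(-1,3); w=w[(w[:,2]>.155)&(w[:,2]<.2)]
print(cv2.minEnclosingCircle((w[w[:,2]>.164][:,:2]*1000).astype(np.float32)))
# slot view frames
X=np.array([np.cos(ry),np.sin(ry)]); print("rack", (np.array([.5358,.2693])), "lipfront check")
```

```text
196 [-0.07802983  0.03614819] ((657.4797973632812, -196.76513671875), (29.23358917236328, 8.678757667541504), 54.239505767822266) long axis deg 53.998127397751674
[ 4.22605948e-01  2.62235810e-03  1.73611803e+00 -4.44089210e-16
  1.40285226e+00  1.87995587e+00]
[ 4.22605948e-01  2.62235810e-03  1.73611803e+00 -4.44089210e-16
  1.40285226e+00 -1.26163678e+00]
((535.5813598632812, 269.9287414550781), 14.897775650024414)
rack [0.5358 0.2693] lipfront check
```

Run:
```python
from h import *
from bench import arm,kin,monitor,move_gripper
ry=np.radians(6.5); q=down(ry)
arm.move_pose([.5355,.2695,.275],q)
p,d,c=snap("wrist","w3"); W=cloud(d,c); 
m=(np.abs(W[...,2]-.168)<.006)&(np.hypot(W[...,0]-.5355,W[...,1]-.2695)<.025)
w=(W[m][:,:2]*1000).astype(np.float32); cc=cv2.minEnclosingCircle(w); print(len(w),W[m].mean(0),cc,monitor.state()["time_s"])
m=(np.abs(W[...,2]-.1205)<.003)&(d>0); print("lip",np.median(W[m][:,2]),cv2.minAreaRect((W[m][:,:2]*1000).astype(np.float32)))
big(p,0,0,640,400,1,"pics/w3.png")
```

```text
788 [0.53596421 0.27039017 0.1678442 ] ((535.0990600585938, 270.30853271484375), 15.242298126220703) 3.9
lip 0.12069111224426565 ((487.5189514160156, 240.4508056640625), (228.09359741210938, 338.8944396972656), 6.512134075164795)
```

View pics/w3.png

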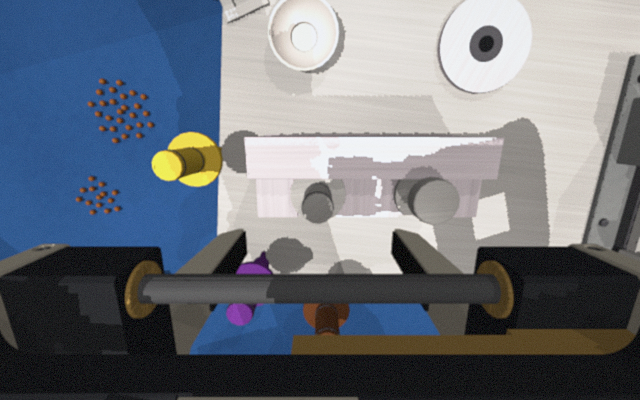

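The slim grip top is at (318,203), measured at (535.6, 270.3, 168) mm. This agrees with the top camera, and the open fingers clear the plain arbor. I'll grasp, slide 32 mm, lift, and show the tang to the scene camera.

Run:
```python
from h import *
from bench import arm,kin,monitor,move_gripper
ry=np.radians(6.5); q=down(ry); X=np.array([np.cos(ry),np.sin(ry),0]); a=np.array([.5356,.2703,.144])
arm.move_straight(a,q,velocity=.12)
print(monitor.state()["wrist_force"])
move_gripper(0.0,60); s=monitor.state(); print("grip",s["grip_width"]*93,s["grasp_force"],s["wrist_force"],s["position"])
arm.move_straight(a-X*.033,velocity=.06); s=monitor.state(); print("slid",s["wrist_force"],s["position"])
b=a-X*.033; b[2]=.27
arm.move_straight(b,velocity=.2); s=monitor.state(); print("lift",s["wrist_force"],s["grip_width"]*93,s["position"],s["time_s"])
arm.move_pose([.66,.10,.30],down(ry)); s=monitor.state(); print(s["wrist_force"],s["position"],s["time_s"])
p,d,c=snap("scene","s1"); W=cloud(d,c)
T=c["cam_to_world"]; f=200/np.tan(np.radians(c["vertical_fov"])/2)
P=np.linalg.inv(T)@np.r_[s["position"]-np.array([0,0,.076]),1]; u=int(P[0]/P[2]*f+c["cx"]); v=int(P[1]/P[2]*f+c["cy"]); print(u,v)
big(p,max(u-50,0),max(v-50,0),100,100,6,"pics/s1.png")
```

```text
[-0.10527842  0.12926844  0.38527426]
grip 29.617412642947993 59.99998211860657 [-0.79530884 -0.31268357 -0.59284819] [0.53559265 0.27025956 0.14395808]
slid [-2.75059406 -0.49698873  0.17445297] [0.50242262 0.26655673 0.14396388]
lift [-0.12032364  0.38513632 -5.90061199] 29.32945719656857 [0.50259338 0.26640018 0.26829226] 7.6333
[-1.70518850e-03 -3.90977313e-01 -4.43403240e+00] [0.65979803 0.10017926 0.29910624] 8.55
276 168
```

View pics/s1.png

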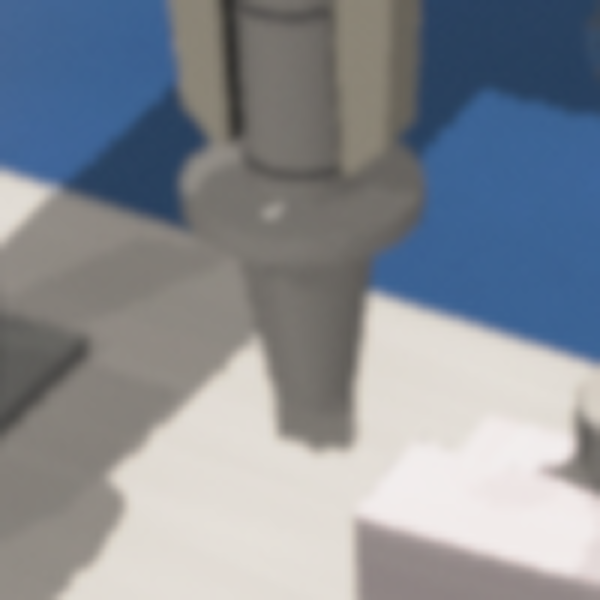

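The arbor is held upright, with the tang at the bottom (276–354, 400–450 in the crop), nearly broad-on. I'll fit the tang's face in depth at several twists.

```bash
cat > tang.py <<'E'
from h import *
from bench import arm,kin,monitor
def tang(s,fn):
    p,d,c=snap("scene",fn); W=cloud(d,c); x=s["position"]; fl=x[2]-.044
    near=(d>0)&(np.hypot(W[...,0]-x[0],W[...,1]-x[1])<.03)
    g=W[near&(W[...,2]>fl-.052)&(W[...,2]<fl-.004)]  # taper
    w=W[near&(W[...,2]>fl-.083)&(W[...,2]<fl-.062)]
    xy=(w[:,:2]-x[:2])*1000; e=np.linalg.svd(xy-xy.mean(0)); 
    r=cv2.minAreaRect(xy.astype(np.float32))
    v=e[2][0]; return len(w),np.degrees(np.arctan2(v[1],v[0]))%180,(e[1]/np.sqrt(len(w))).round(2),xy.mean(0).round(1),np.round(r[1],1),round(r[2],1)
E
python3 - <<'E'
from tang import *
ry=np.radians(6.5)
for i,dy in enumerate((0,-30,30)):
    if dy: arm.move_pose([.66,.10,.30],down(ry+np.radians(dy)))
    s=monitor.state(); t=pose(s["position"],s["eef_rot"]); yaw=np.degrees(np.arctan2(t[1,0],t[0,0]))
    n=tang(s,f"t{i}"); print(round(yaw,1),n,"rel",round((n[1]-yaw)%180,1),s["time_s"])
E
```

```text
6.5 (99, np.float64(107.19714636840627), array([6.97, 1.57]), array([1.5, 2.5]), array([ 7.9, 22.5]), 27.2) rel 100.7 8.6
-23.3 (66, np.float64(79.18402260798722), array([6.79, 1.6 ]), array([2.9, 4.2]), array([22.8,  8.6]), 75.7) rel 102.4 9.2167
36.4 (92, np.float64(130.15342057970105), array([6.4 , 1.04]), array([1.8, 1.9]), array([ 4.9, 21.9]), 36.1) rel 93.7 10.25
```

Run:
```python
from h import *
from scipy.optimize import least_squares
fl=.2995-.0445; D=[]
x=np.array([.6598,.1002])
for i,yaw in enumerate((6.5,-23.3,36.4)):
    p,d,c=load(f"t{i}"); W=cloud(d,c)
    m=(d>0)&(np.hypot(W[...,0]-x[0],W[...,1]-x[1])<.025)&(W[...,2]>fl-.074)&(W[...,2]<fl-.060)
    D.append((np.radians(yaw),(W[m][:,:2]-x)*1000))
    print(len(D[-1][1]))
def sdf(q): 
    g=np.abs(q)-[11,3]; return np.hypot(*np.maximum(g,0).T)+np.minimum(g.max(1),0)
def res(t,sets):
    o=[]
    for yaw,w in sets:
        a=yaw+t[0]; q=w-t[1:3]; o.append(sdf(np.c_[q@[np.cos(a),np.sin(a)],q@[-np.sin(a),np.cos(a)]]))
    return np.concatenate(o)
for sets in (D,D[:1],D[1:2],D[2:]):
    b=min((least_squares(res,[np.radians(a),0,0],args=(sets,),loss="soft_l1",f_scale=.7) for a in range(70,131,10)),key=lambda r:r.cost)
    print(np.degrees(b.x[0]).round(1),b.x[1:].round(2),b.cost/len(b.fun))
```

```text
90
62
88
95.2 [-0.81  1.08] 0.23386432760151318
95.3 [-0.93  1.27] 0.19763687641555774
95.4 [-0.24  2.  ] 0.1695800205407096
93.0 [ 0.19 -0.26] 0.20337915569138454
```

```bash
cat > ins.py <<'E'
from h import *
from bench import arm,kin,monitor
C=np.array([.6575,-.1968])
def go(z,yaw,v=.04,xy=C):
    arm.move_straight([xy[0],xy[1],z],down(np.radians(yaw)),velocity=v); s=monitor.state()
    print(round(z,4),s["position"].round(4),s["wrist_force"].round(1),s["ft_torque"].round(2),round(s["grip_width"]*93,2),round(s["time_s"],2)); return s
E
python3 - <<'E'
from ins import *
arm.move_pose([C[0],C[1],.285],down(np.radians(-41)))
s=monitor.state();print(s["wrist_force"],s["time_s"],s["q"])
go(.215,-41,.12); go(.198,-41,.05)
for z in np.arange(.194,.1795,-.003):
    s=go(z,-41)
    if s["wrist_force"][2]>8 or np.hypot(*s["wrist_force"][:2])>15: print("stop"); break
E
```

```text
[ 0.69543429  0.92557388 -4.70079796] 11.4417 [-3.26904945e-01  1.32919185e-01  1.35660636e+00  3.37636510e-04
  1.65197312e+00  1.95731940e+00]
0.215 [ 0.6578 -0.1967  0.2159] [ 0.6 -1.  -4.5] [ 0.03 -0.04  0.03] 29.04 12.18
0.198 [ 0.6574 -0.1968  0.1978] [ 0.8  0.4 -4.5] [ 0.06  0.03 -0.05] 29.21 12.67
0.194 [ 0.6574 -0.1968  0.1938] [ 0.5 -0.2 -4.1] [ 0.13  0.01 -0.02] 29.31 12.92
0.191 [ 0.6575 -0.1968  0.1908] [ 0.6 -0.5 -5. ] [ 0.03 -0.1   0.04] 29.48 13.17
0.188 [ 0.6574 -0.1968  0.1877] [ 0.2 -0.8 -5.4] [-0.05 -0.14  0.04] 29.12 13.42
0.185 [ 0.6575 -0.1968  0.1847] [ 0.4 -0.8 -6.1] [ 0.   -0.15 -0.03] 29.26 13.67
0.182 [ 0.6576 -0.1968  0.1818] [ 3.   0.4 -6. ] [ 0.15 -0.62  0.06] 29.43 13.92
```

The tang passed the slot with no contact. Now I'll seat the taper.

Run:
```python
from ins import *
for i,z in enumerate(np.arange(.181,.1675,-.001)):
    s=go(z,-41+(1.5 if i%2 else -1.5),.03)
    if s["wrist_force"][2]>30: print("stop"); break
```

```text
0.181 [ 0.6576 -0.1968  0.1811] [ 3.3  0.6 -5. ] [ 0.13 -0.64  0.  ] 29.4 14.17
0.18 [ 0.6577 -0.1968  0.1802] [ 3.5 -0.4 -3.8] [ 0.17 -0.83 -0.04] 29.43 14.42
0.179 [ 0.6577 -0.1968  0.1792] [ 4.4 -0.4 -2.6] [ 0.14 -1.02  0.03] 29.22 14.67
0.178 [ 0.6577 -0.1967  0.1782] [ 5.6  0.6 -3.2] [ 0.23 -1.15  0.  ] 29.1 14.92
0.177 [ 0.6578 -0.1968  0.1773] [ 4.9  0.5 -3.6] [ 0.07 -1.32 -0.03] 29.16 15.17
0.176 [ 0.6579 -0.1967  0.1764] [ 6.   1.9 -2.1] [ 0.22 -1.3   0.01] 29.11 15.42
0.175 [ 0.6578 -0.1969  0.1756] [ 5.9 -0.2 -1. ] [ 0.09 -1.22 -0.04] 29.18 15.67
0.174 [ 0.6579 -0.1968  0.1747] [4.6 0.5 0.4] [ 0.22 -1.13  0.03] 29.58 15.92
0.173 [ 0.658  -0.197   0.1741] [ 5.6 -0.2  4. ] [-0.02 -1.06 -0.05] 29.63 16.17
0.172 [ 0.6582 -0.1969  0.174 ] [ 4.1  0.9 10.2] [ 0.36 -0.68 -0.06] 29.16 16.42
0.171 [ 0.6582 -0.1972  0.174 ] [ 2.6 -0.1 15.6] [ 0.17 -0.09 -0.05] 29.21 16.67
0.17 [ 0.6584 -0.1972  0.174 ] [ 0.4  0.8 23.1] [ 0.34  0.38 -0.06] 29.14 16.92
0.169 [ 0.6585 -0.1973  0.1739] [-1.5  0.9 30.2] [0.36 0.91 0.21] 29.76 17.17
stop
```

Run:
```python
from ins import *
from bench import move_gripper
go(.1675,-41,.03); 
xy=np.array([.658,-.197]); go(.1735,-41,.03,xy)
move_gripper(1.0); s=monitor.state(); print(s["wrist_force"],s["position"])
go(.285,-41,.25,xy)
for n in("wrist","top"):
    p,d,c=snap(n,n+"5"); W=cloud(d,c); Q=np.hypot(W[...,0]-C[0],W[...,1]-C[1])
    for nm,z,rad in(("grip top",.198,.025),("flange top",.138,.04),("face",.13,.066)):
        m=(d>0)&(np.abs(W[...,2]-z)<.0035)&(Q<rad)&((nm!="face")|(Q>.04)); w=W[m]; print(n,nm,len(w),np.median(w[:,2]).round(4) if len(w) else "", w.mean(0).round(4) if len(w) else "")
        if len(w)>50:
            A=np.c_[w[:,:2]-w[:,:2].mean(0),np.ones(len(w))]; print("  slope deg",np.degrees(np.linalg.lstsq(A,w[:,2],rcond=None)[0][:2]).round(2))
print(monitor.state()["time_s"])
```

```text
0.1675 [ 0.6586 -0.1973  0.1739] [-5.4  3.5 40. ] [ 0.69  1.8  -0.51] 29.26 17.42
0.1735 [ 0.6582 -0.1971  0.174 ] [ 2.1 -0.5  7.4] [ 0.13 -0.41  0.03] 29.62 17.77
[ 0.40777612 -0.14254951  0.08507508] [ 0.65801595 -0.19699838  0.17348793]
0.285 [ 0.658  -0.197   0.2852] [ 0.4  0.1 -0.5] [0.11 0.02 0.07] 93.07 19.48
wrist grip top 884 0.1981 [ 0.6585 -0.1974  0.1981]
  slope deg [-0.91  0.78]
wrist flange top 1540 0.1382 [ 0.6645 -0.2027  0.1382]
  slope deg [-0.11  0.05]
wrist face 2517 0.1301 [ 0.6606 -0.1998  0.1301]
  slope deg [-0.08 -0.07]
top grip top 239 0.1975 [ 0.6588 -0.1956  0.1974]
  slope deg [-0.27 -0.2 ]
top flange top 559 0.1375 [ 0.656  -0.1895  0.1375]
  slope deg [-0.12  0.08]
top face 849 0.1296 [ 0.6602 -0.1936  0.1296]
  slope deg [-0.04 -0.08]
19.5833
```

The arbor is seated: the flange top is 8 mm above the face, level, and the arm is clear. Next I'll drive the wedge with closed fingers, keeping the camera side away from the spindle.

```bash
cat > w.py <<'E'
from h import *
from bench import arm,kin,monitor,move_gripper
A=np.array([.658,-.197]); y=np.radians(6.3); U=np.array([np.cos(y),np.sin(y)]); q=down(y+np.pi); Z=.075
def at(dist,z=Z): return [*(A-U*dist),z]
def st():
    s=monitor.state(); return s,-(s["position"][:2]-A)@U,s["wrist_force"][:2]@U
def push(dist,v=.03):
    arm.move_straight(at(dist),q,velocity=v); s,a,f=st(); print(round(dist,4),"act",a.round(4),"F",f.round(1),s["wrist_force"].round(1),round(s["time_s"],2)); return a,f
E
python3 - <<'E'
from w import *
print(kin.ik(at(.225,.30),q))
arm.move_pose(at(.225,.30),q); print(monitor.state()["time_s"])
move_gripper(0.0,20)
arm.move_straight(at(.225),q,velocity=.2); s,a,f=st(); print(a,f,s["wrist_force"],s["time_s"])
push(.203)
for d in np.arange(.199,.16,-.004):
    a,f=push(d)
    if f<-32: break
E
```

```text
[-5.24235260e-01 -3.06316053e-01  1.74430445e+00 -4.44089210e-16
  1.70360425e+00 -2.20498733e+00]
23.05
0.2246011498910014 -0.29351517559416196 [-0.22442706 -0.64194546  0.38021809] 25.775
0.203 act 0.2031 F -0.5 [-0.5 -0.3 -0.5] 26.66
0.199 act 0.1989 F -0.4 [-0.4 -0.4 -0.2] 26.94
0.195 act 0.1949 F -0.4 [-0.3 -0.6 -0.2] 27.23
0.191 act 0.1909 F -0.2 [-0.2  0.4 -0.1] 27.51
0.187 act 0.1868 F -0.2 [-0.2  0.5  0.8] 27.79
0.183 act 0.1828 F 0.2 [0.1 0.5 0.1] 28.07
0.179 act 0.1788 F 0.1 [ 0.2 -0.6 -0.7] 28.36
0.175 act 0.1748 F -0.5 [-0.5 -0.   0.8] 28.64
0.171 act 0.1709 F -0.1 [-0.2  0.8 -0.1] 28.93
0.167 act 0.1669 F -0.7 [-0.7 -0.   0.2] 29.21
0.163 act 0.1629 F -1.9 [-1.8 -1.   0.5] 29.49
```

Run:
```python
from w import *
p,d,c=snap("top","top6"); W=cloud(d,c)
s,a,f=st(); print(a,s["position"],f)
T=np.linalg.inv(c["cam_to_world"]); ff=200/np.tan(np.radians(c["vertical_fov"])/2)
x0,y0=400,100; im=cv2.resize(p[y0:290,x0:540,::-1],None,fx=3,fy=3,interpolation=cv2.INTER_CUBIC)
def pt(w,col):
    P=T@np.r_[w,1]; cv2.circle(im,(int((P[0]/P[2]*ff+c["cx"]-x0)*3),int((P[1]/P[2]*ff+c["cy"]-y0)*3)),3,col,-1)
pt([*s["position"][:2],.05],(0,0,255)); pt(at(.187,.1),(0,255,0))
cv2.imwrite("pics/t6.png",im)
```

```text
0.16292714271232406 [ 0.49605947 -0.21490303  0.07497991] -1.2997078286947426
```

View pics/t6.png

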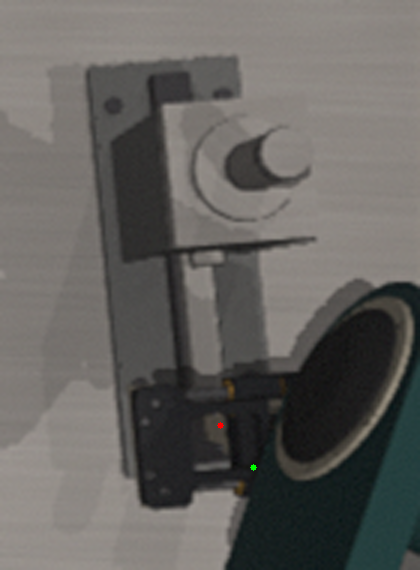

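The gripper hides the tail from above, so I'll check from the scene camera and the depth.

Run:
```python
from w import *
p,d,c=snap("scene","s6"); W=cloud(d,c)
cv2.imwrite("pics/s6.png",cv2.resize(p[60:260,90:290,::-1],None,fx=3,fy=3,interpolation=cv2.INTER_CUBIC))
z=np.load("scene.npz")
for P,n in((cloud(z["d"],z),"before"),(W,"now")):
    Q=P[...,:2]-A; al=-(Q@U); la=Q@np.array([-U[1],U[0]])
    m=(P[...,2]>.06)&(P[...,2]<.11)&(np.abs(la)<.024)&(al>.05)&(al<.25)
    h=np.histogram(al[m],np.arange(.05,.25,.01))[0]; print(n,h)
```

```text
before [  0   0   0   0   0   0   0   0   0   0   0   6 235  17   0   0   0   0
   0]
now [  0   0   0   0   0   0   0   0  13 243  76  44   4   0   0   0   0   0
   0]
```

View pics/s6.png

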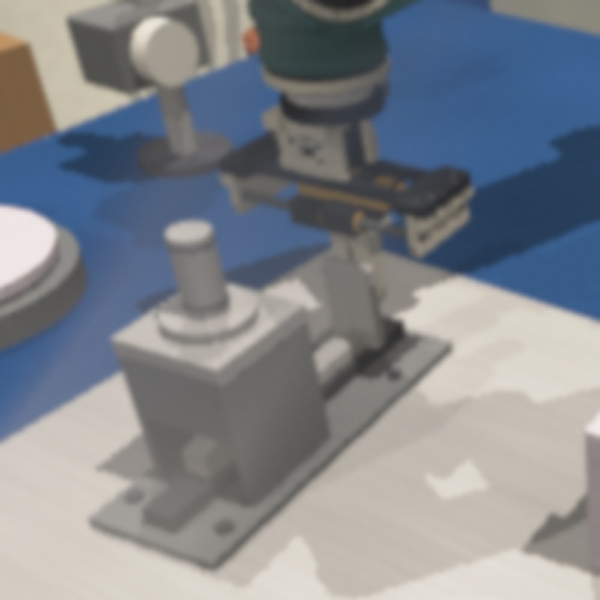

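The tail plate has moved about 30 mm and the fingers are on its back face; the wedge just slides easily. I'll keep pushing to the end stop.

Run:
```python
from w import *
for d in np.arange(.159,.1175,-.003):
    a,f=push(d)
    if f<-33: break
```

```text
0.159 act 0.1589 F -2.3 [-2.3  0.1 -0.4] 29.88
0.156 act 0.1559 F -1.2 [-1.1 -0.8  0.8] 30.12
0.153 act 0.1529 F -1.4 [-1.3 -1.4 -0.2] 30.38
0.15 act 0.1499 F -1.1 [-1.  -1.3  0.2] 30.62
0.147 act 0.1469 F -0.0 [ 0.1 -0.8 -1.1] 30.88
0.144 act 0.1439 F -1.6 [-1.5 -0.6 -0.5] 31.12
0.141 act 0.1409 F -0.7 [-0.6 -0.7 -1.2] 31.38
0.138 act 0.1379 F -2.0 [-1.9 -0.4  0.5] 31.62
0.135 act 0.1348 F -0.7 [-0.6 -0.8  1.1] 31.88
0.132 act 0.1318 F -0.6 [-0.5 -0.7 -0.9] 32.12
0.129 act 0.1312 F -30.8 [-31.   -0.1  15.9] 32.38
0.126 act 0.1311 F -66.5 [-66.8  -1.2  32.9] 32.62
```

The end stop is firm at 131 mm, matching 65 mm of travel. I'll back off, lift clear and check the arbor.

Run:
```python
from w import *
arm.move_straight(at(.165),q,velocity=.08); arm.move_straight(at(.22,.26),q,velocity=.2)
arm.move_pose([.33,-.5,.30],q)
p,d,c=snap("top","top7"); W=cloud(d,c); Q=np.hypot(W[...,0]-A[0],W[...,1]-A[1])
for nm,z,rad in(("grip top",.204,.025),("flange top",.144,.04)):
    m=(d>0)&(np.abs(W[...,2]-z)<.005)&(Q<rad); w=W[m]; print(nm,len(w),np.median(w[:,2]).round(4),w.mean(0).round(4))
    M=np.c_[w[:,:2]-w[:,:2].mean(0),np.ones(len(w))]; print("  slope deg",np.degrees(np.linalg.lstsq(M,w[:,2],rcond=None)[0][:2]).round(2))
def tail(W):
    w=W[180:275,440:520].reshape(-1,3); w=w[(w[:,2]>.088)&(w[:,2]<.11)]; al=-((w[:,:2]-A)@U); w=w[(al>.06)&(al<.22)]; al=al[(al>.06)&(al<.22)]
    return len(w),np.median(al),np.percentile(al,[2,98])
z=np.load("top.npz"); print(tail(cloud(z["d"],z)),tail(W)); print(monitor.state()["time_s"],monitor.state()["wrist_force"])
cv2.imwrite("pics/t7.png",p[:,:,::-1])
```

```text
grip top 252 0.2037 [ 0.6545 -0.1963  0.2035]
  slope deg [ 2.1  -1.11]
flange top 597 0.1439 [ 0.6551 -0.1894  0.1438]
  slope deg [2.37 0.46]
(161, np.float64(0.1765205484027243), array([0.17099277, 0.18272077])) (154, np.float64(0.11472324846380383), array([0.10905497, 0.12063067]))
35.5833 [0.22719874 0.93442261 0.33270055]
```

View pics/t7.png

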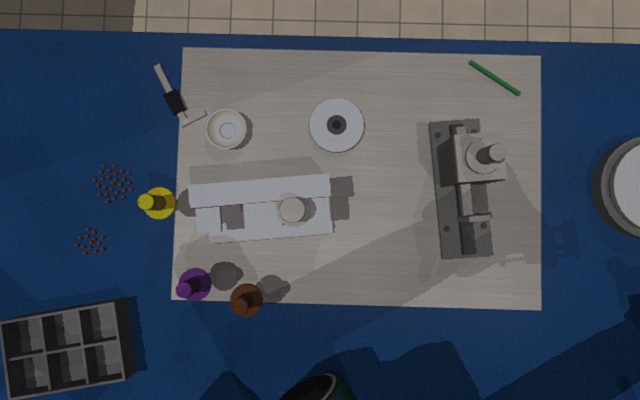

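The arbor is up 6.2 mm with a 2.4° lean. The wedge is at its stop, with the back face about 121 mm from the axis against 122 expected. The bystanders, at (226,129), (337,125) and (292,208), haven't moved.

```bash
python3 -c "
from bench import sign_off
print(sign_off())"
```

```text
the job is handed in; nothing more can be done
None
```

The job is handed in at about 36 s: the arbor was seated with its flange flat on the face, and the wedge was then driven to its end stop, lifting the arbor about 6 mm. The arbor now stands loose on the wedge with a slight lean of about 2.4°, and the bystanders look undisturbed. The fingers peaked at about 67 N against the stop.

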